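# Lock the battery cover of the kitchen scale with a screwdriver

### The job

The kitchen scale lies on its face and the brass lock screw of its battery cover is still open. Take the wooden-handled flat screwdriver out of the stand, set its blade in the slot of the screw and, pushing down so that it stays seated, turn the screw clockwise (seen from above) as far as it goes. Then put the screwdriver back upright in its hole in the stand and let go, leaving the blue screwdriver, the cup, the lemon and the salt shaker alone.

Things in the scene. Friction and masses are not known exactly. Their poses are not given: they have to be found in the camera images.
- wood_driver_grip (a point): Flat screwdriver with dark wooden handle (120 g), upright, blade down, in either hole of the stand. The point is on its axis, 100 mm above the blade's lower edge, 39 mm below the top. z up along the axis, x along the blade's width. Handle square, 26 mm across in x and y, straight 38 mm below to 36 mm above the point. A dark collar, 35 mm across, rests on the stand, its underside 48 mm below the point.
- wood_driver_tip (a point): Middle of the lower edge of the wooden screwdriver's blade, on its axis; same axes as the grip point. The blade is 14 mm wide (x), 2.4 mm thick (y), 16 mm tall; the shaft above it is 8 mm across.
- stand: Fixed pale wooden block, 190 (x) x 70 (y) x 60 mm high, origin at the centre of its underside. Two holes, 26 mm across, right through, at x = +55 and -55 mm on its centre line: the screwdrivers' places. The wooden one goes back to the hole it came from, its collar resting on the top.
- slot (a point): Mouth of the slot in the brass screw: the point is on the screw's axis, level with the top of its round head (38 mm across, 45 mm above the worktop). z up, x along the slot; turns with the screw. Closed slot, 27 x 12 mm at the mouth, tapering over 4 mm to 17 x 3.8 mm, then straight 3 mm to its floor 7 mm below the mouth. The blade fits either way round.
- screw (a joint): Turn of the screw, rad: 0 to 1.4, growing clockwise seen from above; 1.4 is the hard stop, locked (slot points at the green dot; at 0 at the red one). Starts at 0 to 0.2. Friction about 0.06 N m; stays where it is left. The head is sprung: it yields downward up to 6 mm under a push of 2.4 N (first) to 7.2 N (bottom), then is rigid.
- scale: White kitchen scale lying face down, fixed to the worktop, 140 (x) x 170 (y) x 26 mm high with four black feet 4 mm high; origin at the centre of its underside. The screw stands at x = 0, y = -15 mm on it, at the edge of a grey battery cover.
- blue_driver_grip (a point): Bystander: the screwdriver with the blue handle in the stand's other hole, otherwise of the same shape and size; the point is on its axis at the same grip height. Leave it.
- cup: Bystander: white cup with a handle, 62 x 90 x 55 mm high; origin at the centre of its underside.
- lemon: Bystander: yellow lemon, 78 x 55 x 56 mm; origin at its underside.
- salt: Bystander: salt shaker, glass with a grey cap, 44 mm across, 90 mm high; origin at the centre of its underside.

How it is judged:
On the way, in this order (a step that is already met when the one before it is completed fails the run):
1. the blade is in the slot and pushes on the screw, which is not yet locked (distance between wood_driver_tip and slot below 0.012 m and z of wood_driver_tip in the frame of slot below -0.003 m and contact force between wood_driver and screw above 1.5 N and value of joint screw below 1.1 rad), for 0.1 s.
2. the screw reaches its stop with the blade still seated and pushing (z of wood_driver_tip in the frame of slot below -0.003 m and contact force between wood_driver and screw above 1.5 N and value of joint screw above 1.22 rad), for 0.05 s.
At the end, for the whole second after the job is handed in: The screw is turned to its stop (within 10 degrees), and the wooden-handled screwdriver stands at rest in its hole, within 15 mm of where it stood and upright within 10 degrees (value of joint screw above 1.22 rad and distance of wood_driver_grip from where it was at the start of the episode below 0.015 m and angle between wood_driver_grip's own z axis and vertical below 0.17 rad and linear speed of wood_driver below 0.02 m/s); the robot touches nothing.
It fails at once if the blue screwdriver is taken or pushed (30 mm) (distance of blue_driver_grip from where it was at the start of the episode above 0.03 m).
It fails at once if the cup, the lemon or the salt shaker is pushed away (40 mm) (distance of any of cup, lemon, salt from where it was at the start of the episode above 0.04 m).
It also fails if it takes over 51 s, if anything falls off the work surface, if the arm or the gripper's body presses on something with over 40 N, if the wrist force passes 120 N, or if a joint passes its speed limit or range.

### The arm

A 7-joint arm with a two-finger parallel gripper is mounted at the origin on a cart in front of the work surface, level with it; the furniture and walls round the work are solid. World frame = base frame: x ahead of the robot, y to its left, z up, the work surface at z = 0. Lengths are in m, angles in rad, forces in N, time in s.
With the tool pointing down it reaches from about 0.425 to 0.875 m from the base axis. Payload 4.7 kg.
Tool frame: the origin (TCP) lies at the very end of the fingers, on their centre line; the grasp point (between the pads) lies 19 mm behind it (ctrl.grasp_offset is the distance from the TCP to the grasp point, in m); z points along the fingers, y is the direction in which the jaws open and shut (so a half turn about z gives the same grasp; the last joint's range is limited). The gripper opens to 87 mm and grips with 3 to 60 N. Pads are 19 mm wide; open, the fingers measure 117 mm over their backs; the gripper's body (75 mm by 190 mm) begins 51 mm behind the grasp point.
Start: joints at [-1.254, 0.321, -0.07, 1.45, 0.023, 1.371, -0.057], TCP at [0.194, 0.62, 0.223] pointing down, gripper open.
Joint ranges: [-2.86, 2.86], [-0.3, 2.09], [-1.38, 1.24], [0.06, 2.45], [-1.56, 4.7], [0.09, 2.05], [-2.69, 2.69]. Speed limits (rad/s): [2.57, 2.57, 3.14, 3.14, 3.14, 3.14, 3.14].

### API

Orientations are given as a rotation vector (axis times angle).
In Python, from bench import ctrl gives the robot as it stands.
- The arm moves only by the shell command python3 -m creep 'ROWS' [FORCE]. ROWS is JSON, a list that holds one entry, the list of rows, each a list of 7 numbers: the opening, from 0 (shut) to 1 (fully open), then the shift along the tool's x, y, z in mm, then the turn, a rotation vector about the tool's x, y, z in rad. In form: [[[grip, dx, dy, dz, rx, ry, rz], ...]]. A call has 1 to 5 rows; each row is the pose to reach, as a shift and turn from the pose commanded when the call began, along the tool's axes at that moment; what a row does not reach only later rows make up. A row lasts 1/10 s, in which the tool goes at most 50 mm and 8.59 degrees, less where a joint would pass 70% of its speed; a pose out of reach is approached as far as the arm can. A call with a gripper value outside its range is refused whole. The fingers move at their own pace and stop on an object; FORCE is the grip in N (left out, the last holds). Time passes only in rows, so rows that repeat a pose let the fingers close. It gives the time, the measured TCP pose, the force and the opening at its end, in the units of the state.
- ctrl.get_state(): the state, without advancing time (a new reading comes with each control period).
- ctrl.get_image(name): name is "scene" or "top" or "wrist"; returns the picture (384x512x3 uint8, red, green, blue); there is no depth.
- ctrl.camera_params(name): a dict with "K" (3x3 intrinsics, pixels), "pose" (4x4, takes a point from camera to world coordinates). Camera axes: x right, y down, z forward; pixel columns grow to the right and rows downward; lengths in m; the calibration is good to about 2 mm. A picture is of the moment at which its call begins: read the wrist's pose just before it. camera_params takes no time and is no camera call; for the wrist camera it gives the pose at the moment of the call.
- ctrl.close_job(): hands the job in, once; it reports no verdict.
The state is a dict: "time": time; "joint_positions": joint angles; "qd": joint speeds; "joint_torque": joint torques, N m; "position": TCP position; "tool_rot": TCP orientation; "ft_force": force on the tool from outside, world axes, zero at the start; "torque": the same for the moment, N m; "grip_width": opening from 0.0 (shut) to 1.0 (fully open).
Only numpy, scipy, OpenCV 4.12 (cv2) and the standard library are available. Lean on these libraries where they do the work, as an engineer would, in place of code of your own. Each camera call takes 0.05 s, during which the arm holds its last target. There are 200 camera calls.

## Working session

There is one attempt and no reset: what is moved stays moved. The work goes in short steps, Python scripts to look and compute and a shell command to move; the robot and the scene stay as the last step left them, time stands still between calls to the robot, and variables do not carry over. Pictures are saved under pics/ and viewed, about 8 in all and at most 12, crops included, and the job is handed in when it is done.

```bash
mkdir -p pics; python3 - <<'E'
from bench import ctrl
import cv2,numpy as np
s=ctrl.get_state();print(s)
for n in("scene","top"):
    im=ctrl.get_image(n);cv2.imwrite(f"pics/{n}0.png",im[...,::-1]);p=ctrl.camera_params(n);print(n,p["K"],p["pose"])
a=[cv2.imread(f"pics/{n}0.png") for n in("scene","top")]
E
```

```text
{'time': 0.0, 'joint_positions': array([-1.25387049,  0.32181878, -0.07005719,  1.45171491,  0.02261365,
        1.37076335, -0.05690353]), 'qd': array([-1.47204397e-03,  7.94649442e-04,  1.05386640e-03,  1.25608901e-03,
        7.17626588e-06, -1.60146854e-03,  1.12439757e-03]), 'joint_torque': array([ 4.11750925e-04, -4.91276872e+01, -4.03775359e-01, -3.12528992e+01,
       -6.39540888e-02,  4.35813633e-02,  1.71979000e-04]), 'position': array([0.19374382, 0.61986694, 0.221444  ]), 'tool_rot': array([-4.73829479e-01, -3.10548183e+00,  3.00086386e-03]), 'ft_force': array([-0.66043137, -0.25634665, -0.33936915]), 'torque': array([-0.0010063 ,  0.02094535,  0.03093688]), 'grip_width': 1.0011786067845647}
scene [[492.11270277   0.         251.44517695]
 [  0.         492.11270277 187.50965845]
 [  0.           0.           1.        ]] [[ 0.89557218 -0.32367707  0.30525993  0.14997641]
 [-0.44491413 -0.64940751  0.61670195 -0.58369609]
 [-0.00137419 -0.68811557 -0.72559981  1.03184202]
 [ 0.          0.          0.          1.        ]]
top [[347.0878522    0.         259.98621367]
 [  0.         347.0878522  191.36364925]
 [  0.           0.           1.        ]] [[-0.00991946 -0.98968835  0.14289356  0.41484553]
 [-0.99993448  0.01063405  0.00423799  0.19101735]
 [-0.00571383 -0.14284216 -0.98972899  0.97719441]
 [ 0.          0.          0.          1.        ]]
```

View pics/top0.png

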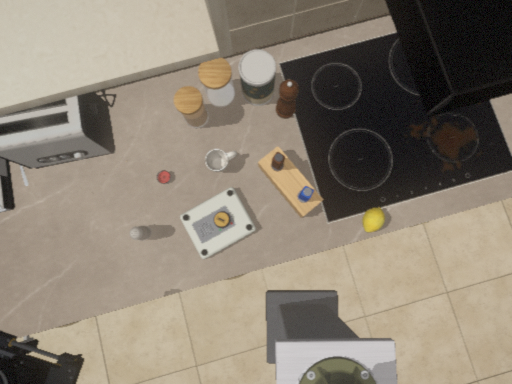

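View pics/scene0.png

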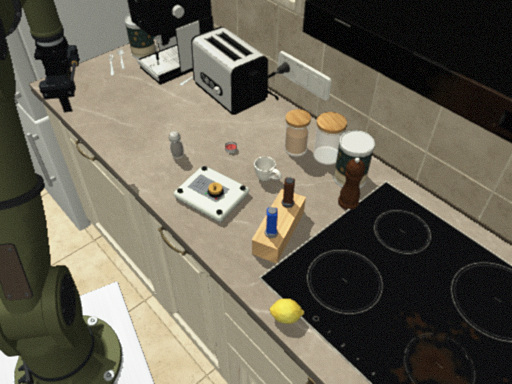

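The top view shows the wooden driver at about (278,161), the blue driver at (306,193), the screw at (221,219), the cup at (217,159), the salt at (140,232) and the lemon at (373,219). The scene view shows the same things: the wooden driver's top at (289,181) and the screw at (215,189). Next I'll make zoomed crops to measure from.

```bash
python3 - <<'E'
import cv2,numpy as np
a=cv2.imread("pics/top0.png")[140:270,170:330];b=cv2.imread("pics/scene0.png")[145:265,165:325]
f=lambda i:cv2.resize(i,None,fx=5,fy=5,interpolation=cv2.INTER_CUBIC)
cv2.imwrite("pics/ctop.png",f(a)[:600]);cv2.imwrite("pics/csc.png",f(b))
E
```

```text
(no output)
```

View pics/ctop.png

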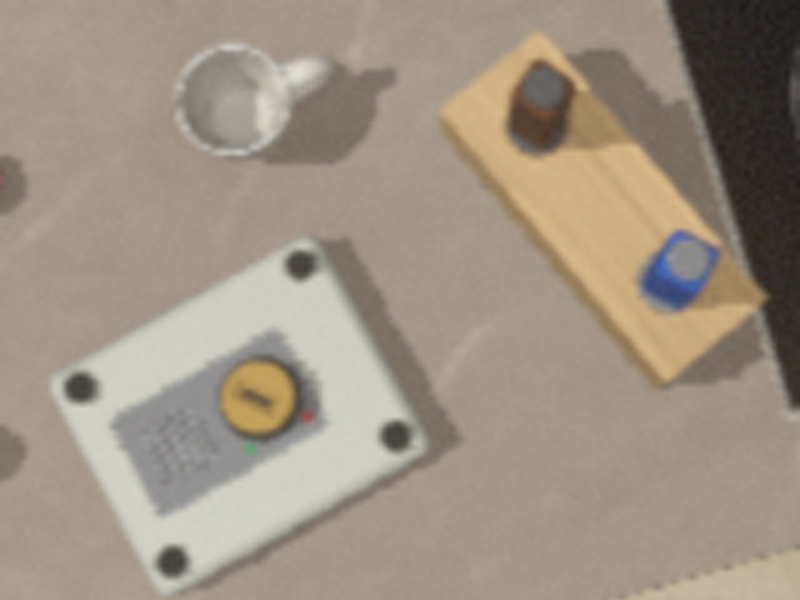

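View pics/csc.png

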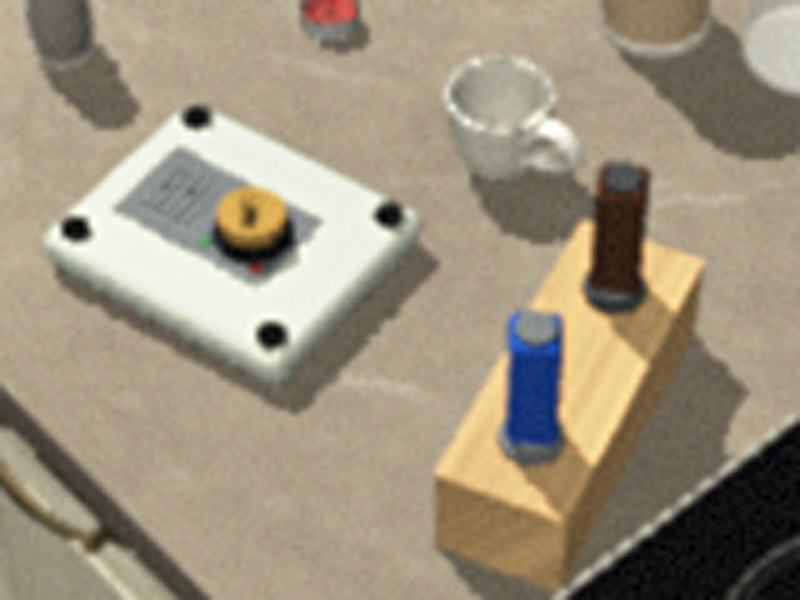

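```bash
cat > h.py <<'E'
from bench import ctrl
import cv2,numpy as np
from scipy.spatial.transform import Rotation as R
def ray(n,uv,z,P=None):
    p=P or ctrl.camera_params(n);K,T=p["K"],p["pose"]
    d=T[:3,:3]@np.linalg.solve(K,[uv[0],uv[1],1]);return T[:3,3]+d*(z-T[2,3])/d[2]
def tool():
    s=ctrl.get_state();return s["position"],R.from_rotvec(s["tool_rot"])
def rel(target,rotm=None):
    p,r=tool();print("shift mm",np.round(r.inv().apply(np.array(target)-p)*1000,1))
E
python3 - <<'E'
from h import *
np.set_printoptions(precision=4,suppress=True)
for n,t,s,z in[("wood",(279,157),(289.6,180),.147),("blue",(307.4,191.2),(272.6,209.6),.147),("screw",(221.2,218.4),(215.2,187),.045)]:
    print(n,ray("top",t,z),ray("scene",s,z))
c=lambda x,y:(170+(x+.5)/5-.5,140+(y+.5)/5-.5)
for n,q,z in[("s1",c(240,387),.045),("s2",c(275,404),.045),("red",c(308,416),.031),("grn",c(250,449),.031),("stA",c(540,33),.06),("stB",c(767,298),.06),("stC",c(664,383),.06),("stD",c(442,110),.06)]: print(n,ray("top",q,z))
p,r=tool();print(p,r.as_matrix())
t=np.array(ray("top",(279,157),.147))*.5+.5*ray("scene",(289.6,180),.147)
w=ctrl.camera_params("wrist");print(np.round(r.as_matrix().T@w["pose"][:3,:3],3),r.inv().apply(w["pose"][:3,3]-p),w["K"])
rel([t[0],t[1],.3])
E
```

```text
wood [0.6193 0.1471 0.147 ] [0.6197 0.1489 0.147 ]
blue [0.5339 0.0801 0.147 ] [0.535  0.0811 0.147 ]
screw [0.4772 0.2999 0.045 ] [0.4763 0.3015 0.045 ]
s1 [0.4811 0.3096 0.045 ]
s2 [0.4717 0.2907 0.045 ]
red [0.4659 0.2742 0.031 ]
grn [0.4484 0.3057 0.031 ]
stA [0.6709 0.1458 0.06  ]
stB [0.5244 0.0276 0.06  ]
stC [0.4798 0.0836 0.06  ]
stD [0.6286 0.1995 0.06  ]
[0.1937 0.62   0.2216] [[-0.9545  0.2981 -0.0004]
 [ 0.2981  0.9545 -0.0016]
 [-0.0001 -0.0017 -1.    ]]
[[ 0.001 -0.958 -0.286]
 [ 1.     0.     0.   ]
 [-0.    -0.286  0.958]] [ 0.0788 -0.0002 -0.1622] [[264.507    0.     256.0339]
 [  0.     264.507  192.2461]
 [  0.       0.       1.    ]]
shift mm [-547.1 -323.7  -77.8]
```

The two views agree within 2 mm: wood (0.6195, 0.148), blue (0.5345, 0.081), screw (0.477, 0.301). Slot points at about −116° and has to turn about 77° clockwise. I'm moving over the wooden driver for a wrist view.

```bash
python3 -m creep '[[[1,-42,-25,-2,0,0,0],[1,-84,-50,-5,0,0,0],[1,-126,-75,-7,0,0,0],[1,-168,-100,-9,0,0,0],[1,-210,-124,-11,0,0,0]]]' 40
python3 -m creep '[[[1,-42,-25,-2,0,0,0],[1,-84,-50,-5,0,0,0],[1,-126,-75,-7,0,0,0],[1,-168,-100,-9,0,0,0],[1,-210,-124,-11,0,0,0]]]'
python3 -m creep '[[[1,-42,-25,-2,0,0,0],[1,-84,-50,-5,0,0,0],[1,-127,-76,-7,0,0,0],[1,-127,-76,-7,0,0,0]]]'
python3 - <<'E'
from h import *
cv2.imwrite("pics/w1.png",cv2.resize(ctrl.get_image("wrist")[...,::-1],(800,600),interpolation=cv2.INTER_CUBIC))
rel([.6195,.148,.25])
np.save("w1.npy",ctrl.camera_params("wrist")["pose"])
E
```

```text
time: 0.6
position: [0.3582, 0.4375, 0.2333]
tool_rot: [-0.474, -3.105, 0.001]
ft_force: [0.9, -0.4, 0.3]
grip_width: 0.999
time: 1.1
position: [0.5216, 0.2566, 0.2445]
tool_rot: [-0.474, -3.105, 0.0]
ft_force: [1.3, -0.1, 0.5]
grip_width: 0.997
time: 1.5
position: [0.6231, 0.1384, 0.2511]
tool_rot: [0.492, 3.1, -0.009]
ft_force: [-0.2, -1.1, 0.3]
grip_width: 0.998
shift mm [3.1 4.5 0.8]
```

View pics/w1.png

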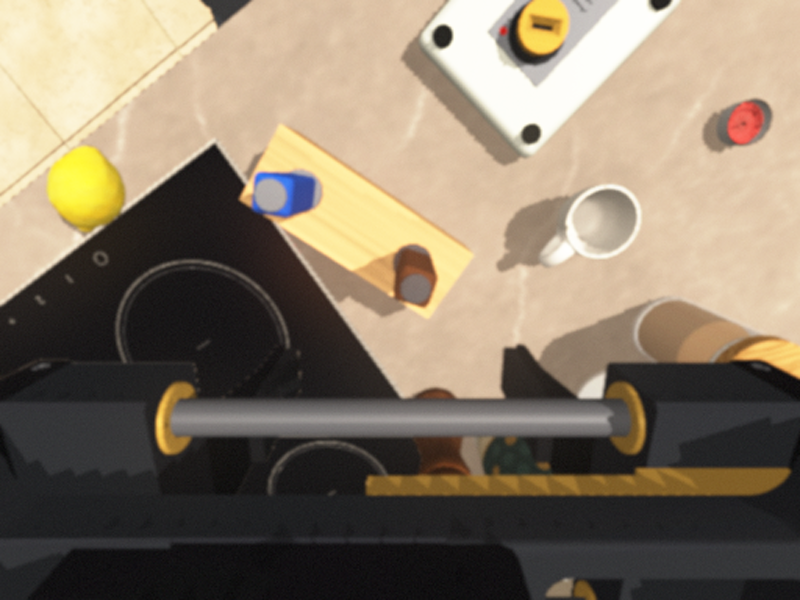

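Wrist view: the wooden handle's top is near (416,288) in the enlarged picture, blue at (272,193), screw slot at (545,25), and a tall pepper mill behind the fingers at (435,430). I'll zoom in to get the handle's yaw.

```bash
python3 - <<'E'
from h import *
im=ctrl.get_image("wrist")[...,::-1]; cv2.imwrite("pics/w1raw.png",im)
np.save("w1.npy",ctrl.camera_params("wrist")["pose"])
f=lambda u,v,w,h,k:cv2.resize(im[v:v+h,u:u+w],None,fx=k,fy=k,interpolation=cv2.INTER_CUBIC)
a=f(245,150,50,60,8);b=f(322,0,50,60,8)
cv2.imwrite("pics/w1c.png",np.hstack([a,b]))
print(ray("top",(288,88),.15),tool()[0],tool()[1].as_matrix()[:,1])
E
```

```text
[0.79614495 0.12150527 0.15      ] [0.61975001 0.14614756 0.25077675] [ 0.30175935  0.95338356 -0.00103774]
```

View pics/w1c.png

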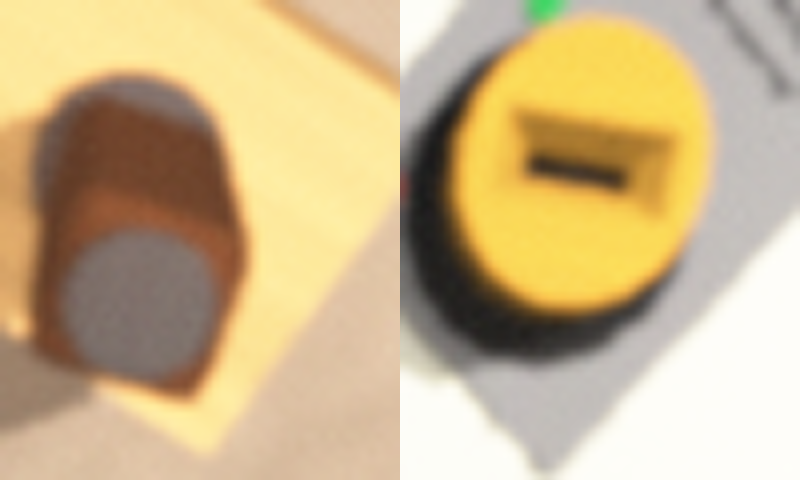

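```bash
python3 - <<'E'
from h import *
np.set_printoptions(precision=4,suppress=True)
P=dict(K=ctrl.camera_params("wrist")["K"],pose=np.load("w1.npy"))
A=lambda x,y,z:ray("",(245+(x+.5)/8-.5,150+(y+.5)/8-.5),z,P)
B=lambda x,y,z:ray("",(322+(x-400+.5)/8-.5,(y+.5)/8-.5),z,P)
ang=lambda p,q:np.degrees(np.arctan2(*(q-p)[1::-1]))
print("disc",A(139,303,.147))
c=[A(x,y,.144) for x,y in[(38,347),(193,397),(247,250),(92,200)]]
for i in range(3):print(c[i],ang(c[i],c[i+1]),np.linalg.norm(c[i+1]-c[i]))
print("centre",(c[0]+c[2])/2)
for n,p,q in[("floor",B(527,163,.041),B(627,183,.041)),("mouth",B(513,110,.045),B(678,137,.045))]:print(n,p,q,ang(p,q),np.linalg.norm(p-q))
print("head",B(582,162,.045),"floor mid",(B(527,163,.041)+B(627,183,.041))/2)
r=tool()[1].as_matrix();print(np.degrees(np.arctan2(r[1,1],r[0,1])),ctrl.get_state()["joint_positions"])
E
```

```text
disc [0.617  0.1533 0.147 ]
[0.6196 0.1386 0.144 ] 53.82558194785886 0.021814379281001384
[0.6325 0.1562 0.144 ] 143.91479622026455 0.021351517942178887
[0.6152 0.1688 0.144 ] -125.7828287551146 0.021372458162946636
centre [0.6174 0.1537 0.144 ]
floor [0.4696 0.2983 0.041 ] [0.4769 0.3124 0.041 ] 62.69108592217991 0.01586257687367211
mouth [0.463  0.2964 0.045 ] [0.474  0.3195 0.045 ] 64.465768471143 0.025548257687329823
head [0.4728 0.3049 0.045 ] floor mid [0.4733 0.3053 0.041 ]
72.43668581201183 [-0.5486  0.2872  0.3454  1.4564 -0.0968  1.4161  1.063 ]
```

Correcting for the arm still settling during that picture, all views agree to about 2 mm: wood (0.619, 0.1495), screw (0.4755, 0.3013), handle faces at 54°/144°, slot at about 64°. I'll turn the jaws to 54° and measure the shift.

```bash
python3 -m creep '[[[0.65,0,0,0,0,0,0.15],[0.65,0,0,0,0,0,0.29],[0.65,0,0,0,0,0,0.32],[0.65,0,0,0,0,0,0.32],[0.65,0,0,0,0,0,0.32]]]'
python3 - <<'E'
from h import *
rel([.619,.1495,.089]);r=tool()[1].as_matrix();print(np.degrees(np.arctan2(r[1,1],r[0,1])),r[:,2],tool()[0])
P=ctrl.camera_params("wrist");im=ctrl.get_image("wrist")[...,::-1];cv2.imwrite("pics/w2raw.png",im)
np.save("w2.npy",P["pose"])
T=P["pose"];
for q in [(.619,.1495,.147),(.4755,.3013,.045)]:
    c=P["K"]@(T[:3,:3].T@(np.array(q)-T[:3,3]));print(c[:2]/c[2])
u,v=235,130
cv2.imwrite("pics/w2c.png",cv2.resize(im[140:215,220:310],None,fx=8,fy=8,interpolation=cv2.INTER_CUBIC))
E
```

```text
time: 2.1
position: [0.6189, 0.149, 0.2515]
tool_rot: [-0.957, -2.992, -0.0]
ft_force: [-0.5, 0.5, 0.1]
grip_width: 0.678
shift mm [1.000e-01 4.000e-01 1.625e+02]
54.532698511800554 [-2.68617690e-04  3.60888474e-04 -9.99999899e-01] [0.61887085 0.14904763 0.25151224]
[256.52827761 191.34265631]
[290.14960466   3.47280814]
```

View pics/w2c.png

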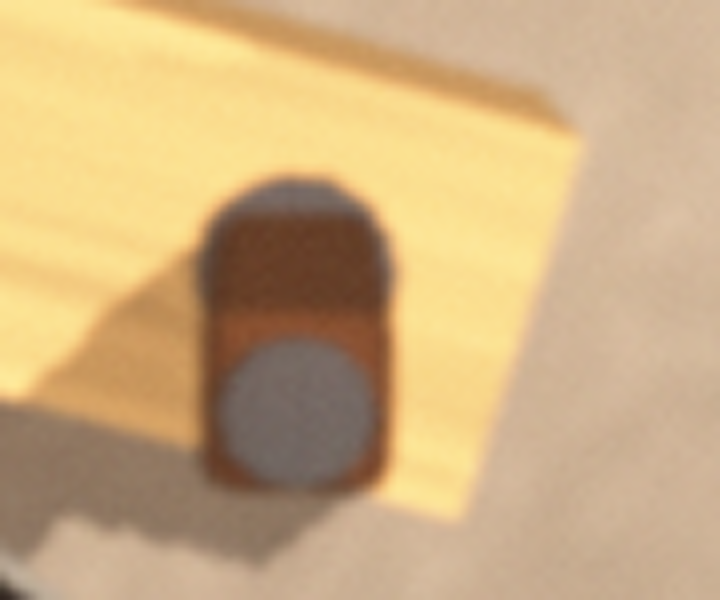

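The handle is exactly square to the jaws, and its disc at raw (256.8,191.0) matches the predicted (256.5,191.3). Descending and gripping.

```bash
python3 -m creep '[[[0.65,0,0,45,0,0,0],[0.65,0,0,90,0,0,0],[0.65,0,0,130,0,0,0],[0.65,0,0,150,0,0,0],[0.65,0,0,162,0,0,0]]]'
python3 -m creep '[[[0.65,0,0,0,0,0,0],[0.65,0,0,0,0,0,0]]]'
python3 -m creep '[[[0.1,0,0,0,0,0,0],[0.1,0,0,0,0,0,0],[0.1,0,0,0,0,0,0],[0.1,0,0,0,0,0,0],[0.1,0,0,0,0,0,0]]]' 45
```

```text
time: 2.65
position: [0.6179, 0.1479, 0.0871]
tool_rot: [-0.96, -2.988, 0.003]
ft_force: [0.1, 0.9, 0.4]
grip_width: 0.653
time: 2.85
position: [0.6203, 0.1483, 0.0909]
tool_rot: [0.961, 2.989, 0.002]
ft_force: [0.3, 0.1, 0.7]
grip_width: 0.65
time: 3.35
position: [0.6196, 0.1483, 0.0899]
tool_rot: [0.962, 2.99, 0.001]
ft_force: [-1.0, 0.7, 1.8]
grip_width: 0.295
```

Gripped at width 0.295, about 26 mm. Next I lift and carry it toward the screw.

```bash
python3 -m creep '[[[0.1,0,0,-25,0,0,0],[0.1,0,0,-65,0,0,0],[0.1,0,0,-105,0,0,0],[0.1,0,0,-110,0,0,0]]]'
python3 -m creep '[[[0.1,45,8,0,0,0,0],[0.1,90,17,0,0,0,0],[0.1,135,26,0,0,0,0],[0.1,180,35,0,0,0,0],[0.1,206,40,0,0,0,0]]]'
python3 -m creep '[[[0.1,0,0,0,0,0,0],[0.1,0,0,0,0,0,0],[0.1,0,0,0,0,0,0]]]'
python3 - <<'E'
from h import *
p,r=tool();print(p,r.as_matrix())
tip=p+r.apply([0,0,.081])
out=[]
for n in("scene","top","wrist"):
    P=ctrl.camera_params(n);im=ctrl.get_image(n)[...,::-1];cv2.imwrite(f"pics/{n}3.png",im);T=P["pose"]
    c=P["K"]@(T[:3,:3].T@(tip-T[:3,3]));c=c[:2]/c[2];print(n,c)
    h=(33,40)
    u,v=[int(np.clip(round(x),k,m-k)) for x,k,m in zip(c,h,(512,384))]
    print(u-h[0],v-h[1]);out.append(cv2.resize(im[v-h[1]:v+h[1],u-h[0]:u+h[0]],None,fx=4,fy=4,interpolation=cv2.INTER_CUBIC))
cv2.imwrite("pics/c3.png",np.hstack(out))
E
```

```text
time: 3.75
position: [0.6223, 0.1485, 0.2055]
tool_rot: [0.96, 2.983, 0.009]
ft_force: [1.1, -0.1, -1.3]
grip_width: 0.293
time: 4.25
position: [0.4715, 0.3042, 0.1986]
tool_rot: [-0.954, -2.99, 0.0]
ft_force: [0.6, 0.7, -0.6]
grip_width: 0.298
time: 4.55
position: [0.4762, 0.2992, 0.1991]
tool_rot: [0.965, 2.989, -0.002]
ft_force: [0.4, 0.9, -2.0]
grip_width: 0.295
[0.4761719  0.29921944 0.19910434] [[-8.11074448e-01  5.84942936e-01  4.29931976e-05]
 [ 5.84942524e-01  8.11073959e-01 -1.12985133e-03]
 [-6.95769220e-04 -8.91244998e-04 -9.99999361e-01]]
scene [214.02323042 168.63176418]
181 129
top [218.06729256 216.87222693]
185 177
wrist [256.00981566 198.15273505]
223 158
```

View pics/c3.png

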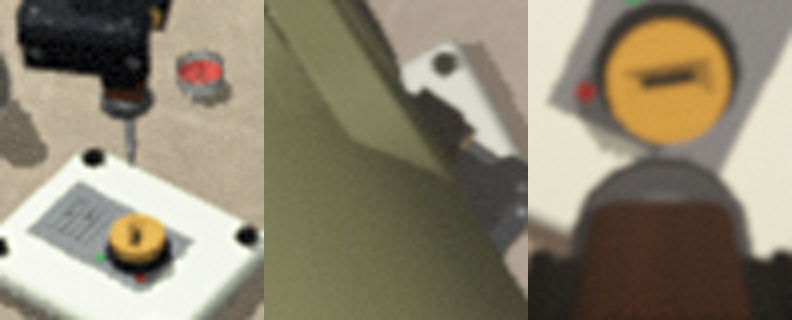

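In the scene view the blade is edge-on, with no widening under the shaft. Its width therefore lies along the tool's y (54°). I'll fit the slot in the settled wrist picture with code.

```bash
python3 - <<'E'
from h import *
im=cv2.imread("pics/wrist3.png");hsv=cv2.cvtColor(im,cv2.COLOR_BGR2HSV)
sub=np.zeros(im.shape[:2],np.uint8);sub[155:205,235:285]=1
y=cv2.inRange(hsv,(12,90,120),(32,255,255))*sub
cn=max(cv2.findContours(y,cv2.RETR_EXTERNAL,cv2.CHAIN_APPROX_NONE)[0],key=cv2.contourArea)
e=cv2.fitEllipse(cv2.convexHull(cn));print(e)
m=np.zeros_like(y);cv2.ellipse(m,(e[0],(e[1][0]*.75,e[1][1]*.75),e[2]),255,-1)
g=cv2.cvtColor(im,cv2.COLOR_BGR2GRAY)
P=ctrl.camera_params("wrist")
for t in(60,75,90,105):
    pts=np.argwhere((g<t)&(m>0))[:,::-1].astype(float)
    if len(pts)<6: print(t,len(pts));continue
    W=np.array([ray("",p,.040,P)[:2] for p in pts]);c=W.mean(0);w,V=np.linalg.eigh(np.cov(W.T));d=V[:,1]
    print(t,len(pts),c,np.degrees(np.arctan2(d[1],d[0]))%180,np.sqrt(w*12))
print("head",ray("",e[0],.045,P),ray("",e[0],.043,P));p,r=tool();print(p,ctrl.get_state()["time"])
E
```

```text
((257.4340515136719, 178.0521240234375), (31.320566177368164, 31.94077491760254), 47.72439193725586)
60 0
75 17 [0.47540231 0.30234262] 64.03580408000391 [0.00216918 0.01304833]
90 29 [0.47530376 0.30216108] 61.96656718704219 [0.0031516  0.01462305]
105 50 [0.47512556 0.30234526] 62.703984575696346 [0.00465495 0.01709703]
head [0.47522619 0.30211304 0.045     ] [0.47562354 0.30183991 0.043     ]
[0.47631077 0.299353   0.1993621 ] 4.7
```

```bash
python3 -m creep '[[[0.1,2,2,0,0,0,-0.14],[0.1,2,2,30,0,0,-0.154],[0.1,2,2,55,0,0,-0.154],[0.1,2,2,62,0,0,-0.154],[0.1,2,2,62,0,0,-0.154]]]'
python3 -m creep '[[[0.1,0,0,0,0,0,0],[0.1,0,0,0,0,0,0],[0.1,0,0,0,0,0,0]]]'
python3 - <<'E'
from h import *
rel([.4754,.3020,.0819+.045]);p,r=tool();r=r.as_matrix();print(p,np.degrees(np.arctan2(r[1,1],r[0,1])),r[:,2])
o=[]
im=ctrl.get_image("wrist")[...,::-1];cv2.imwrite("pics/w4.png",im);o.append(cv2.resize(im[130:230,206:306],None,fx=4,fy=4,interpolation=cv2.INTER_CUBIC))
im=ctrl.get_image("scene")[...,::-1];o.append(cv2.resize(im[150:210,190:250],(400,400),interpolation=cv2.INTER_CUBIC))
cv2.imwrite("pics/c4.png",np.hstack(o))
E
```

```text
time: 5.2
position: [0.4747, 0.3025, 0.1365]
tool_rot: [-0.731, -3.054, 0.003]
ft_force: [0.2, -0.5, -2.6]
grip_width: 0.296
time: 5.5
position: [0.4756, 0.304, 0.1389]
tool_rot: [0.73, 3.054, 0.003]
ft_force: [-0.8, -1.2, -0.3]
grip_width: 0.294
shift mm [-0.7 -1.9 12. ]
[0.47563088 0.30396766 0.13888814] 63.1334690097733 [ 0.00175434  0.00147001 -0.99999738]
```

View pics/c4.png

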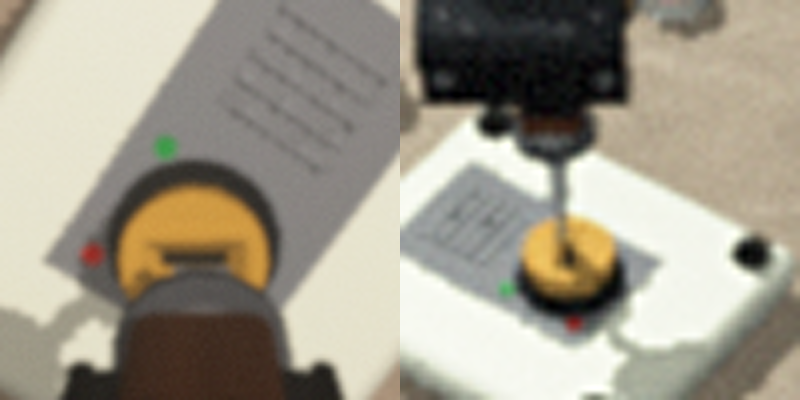

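The slot is now parallel to the jaws and the blade hangs just above it. A small residual of (−0.7,−1.9) mm remains, so I correct that and descend gently.

```bash
python3 -m creep '[[[0.1,-0.5,-1.5,5,0,0,0],[0.1,-0.5,-1.5,10,0,0,0],[0.1,-0.5,-1.5,14,0,0,0],[0.1,-0.5,-1.5,17,0,0,0],[0.1,-0.5,-1.5,18,0,0,0]]]'
python3 -m creep '[[[0.1,0,0,1,0,0,0],[0.1,0,0,2,0,0,0],[0.1,0,0,2,0,0,0],[0.1,0,0,2,0,0,0]]]'
python3 - <<'E'
from h import *
rel([.4754,.3020,.0819+.038]);print(ctrl.get_state()["ft_force"])
E
```

```text
time: 6.1
position: [0.4753, 0.3017, 0.1198]
tool_rot: [0.73, 3.055, 0.0]
ft_force: [1.0, -1.8, 3.0]
grip_width: 0.297
time: 6.5
position: [0.4753, 0.3018, 0.118]
tool_rot: [0.73, 3.055, 0.001]
ft_force: [1.4, -1.8, 4.4]
grip_width: 0.297
shift mm [-0.   0.3 -1.9]
[ 1.43105067 -1.77506512  4.39133816]
```

The blade is in the slot: its tip at about 0.036 is below the lowest level it could reach resting on the head. Contact force is about 5.5 N. Turning clockwise now.

```bash
python3 -m creep '[[[0.1,0,0,0,0,0,0.1],[0.1,0,0,0,0,0,0.22],[0.1,0,0,0,0,0,0.34],[0.1,0,0,0,0,0,0.46],[0.1,0,0,0,0,0,0.58]]]'
python3 -c "
from h import *;s=ctrl.get_state();print(s['torque'],s['ft_force'],s['joint_positions'][6]);rel([.4754,.3020,.1199])"
python3 -m creep '[[[0.1,0,0,0,0,0,0.12],[0.1,0,0,0,0,0,0.24],[0.1,0,0,0,0,0,0.36],[0.1,0,0,0,0,0,0.48],[0.1,0,0,0,0,0,0.58]]]'
python3 -c "
from h import *;s=ctrl.get_state();print(s['torque'],s['ft_force']);rel([.4754,.3020,.1199]);r=tool()[1].as_matrix();print(np.degrees(np.arctan2(r[1,1],r[0,1])))"
```

```text
time: 7.0
position: [0.4757, 0.301, 0.1179]
tool_rot: [1.579, 2.714, 0.0]
ft_force: [1.1, -2.1, 4.5]
grip_width: 0.297
[-1.0389883  -0.52170095  0.07927067] [ 1.12922244 -2.07233893  4.54083445] -0.0380435793219225
shift mm [ 1.   0.2 -2. ]
time: 7.5
position: [0.4753, 0.3012, 0.1178]
tool_rot: [2.289, 2.15, 0.0]
ft_force: [0.6, -3.5, 4.4]
grip_width: 0.295
[-0.98913553 -0.25751722  0.06065195] [ 0.57738906 -3.45863138  4.37721286]
shift mm [ 0.8  0.1 -2.1]
-3.5961432106027704
```

```bash
python3 -m creep '[[[0.1,0,0,0,0,0,0.06],[0.1,0,0,0,0,0,0.12],[0.1,0,0,0,0,0,0.12]]]'
python3 -c "
from h import *;s=ctrl.get_state();print(s['torque'],s['ft_force']);r=tool()[1].as_matrix();print(np.degrees(np.arctan2(r[1,1],r[0,1])))"
python3 -m creep '[[[0.1,0,0,0,0,0,0.05],[0.1,0,0,0,0,0,0.08],[0.1,0,0,0,0,0,0.08]]]'
python3 -c "
from h import *;s=ctrl.get_state();print(s['torque'],s['ft_force']);r=tool()[1].as_matrix();print(np.degrees(np.arctan2(r[1,1],r[0,1])))"
```

```text
time: 7.8
position: [0.4751, 0.3013, 0.1178]
tool_rot: [2.41, 2.014, 0.0]
ft_force: [1.4, -3.4, 5.4]
grip_width: 0.299
[-1.11487829 -0.29701308  0.06061033] [ 1.39785067 -3.43062591  5.35542738]
-10.22079454385364
time: 8.1
position: [0.4751, 0.3014, 0.1177]
tool_rot: [2.488, 1.917, 0.0]
ft_force: [2.5, -3.8, 4.7]
grip_width: 0.297
[-1.31392657 -0.40718826  0.04274118] [ 2.47308615 -3.7781483   4.67194052]
-14.759981098428332
```

```bash
python3 -m creep '[[[0.1,0,0,0,0,0,0.05],[0.1,0,0,0,0,0,0.08],[0.1,0,0,0,0,0,0.08]]]'
python3 -c "
from h import *;s=ctrl.get_state();print(s['torque'],s['ft_force']);r=tool()[1].as_matrix();print(np.degrees(np.arctan2(r[1,1],r[0,1])))"
python3 -m creep '[[[0.1,0,0,0,0,0,0.04],[0.1,0,0,0,0,0,0.06],[0.1,0,0,0,0,0,0.06]]]'
python3 - <<'E'
from h import *
s=ctrl.get_state();print(s['torque'],s['ft_force']);r=tool()[1].as_matrix();print(np.degrees(np.arctan2(r[1,1],r[0,1])))
im=ctrl.get_image("wrist")[...,::-1];cv2.imwrite("pics/c5.png",cv2.resize(im[120:240,196:316],None,fx=5,fy=5,interpolation=cv2.INTER_CUBIC))
E
```

```text
time: 8.4
position: [0.475, 0.3014, 0.1176]
tool_rot: [2.562, 1.816, 0.0]
ft_force: [2.5, -4.4, 4.8]
grip_width: 0.294
[-1.53269538 -0.50583796  0.06198645] [ 2.52193405 -4.41825827  4.77970069]
-19.34623031508601
time: 8.7
position: [0.475, 0.3015, 0.1176]
tool_rot: [2.616, 1.739, 0.0]
ft_force: [2.1, -5.5, 5.2]
grip_width: 0.301
[-1.56218018 -0.54967559  0.03451435] [ 2.12969871 -5.48731357  5.20817955]
-22.77046749311596
```

View pics/c5.png

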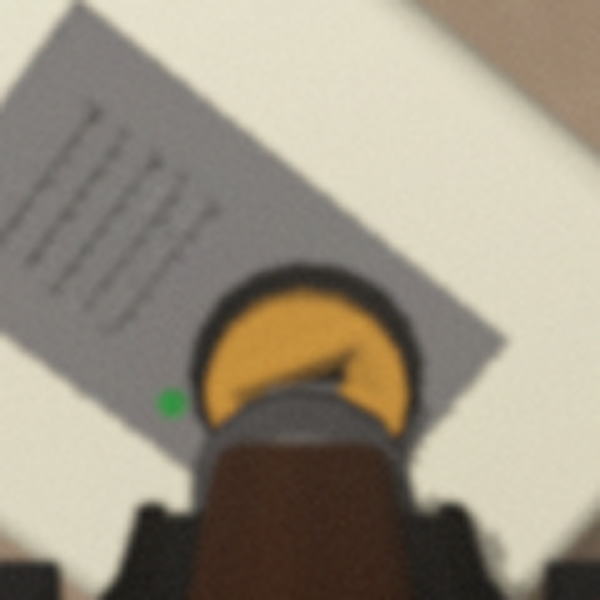

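The slot lags the blade by about 18°, which is more than the straight part of the slot allows. The blade has partly cammed out onto the taper, so I'll push it deeper, past the sprung travel, and watch the force.

```bash
for i in 1 2 3; do python3 -m creep '[[[0.1,0,0,0.7,0,0,0],[0.1,0,0,1.3,0,0,0],[0.1,0,0,1.3,0,0,0]]]' 58|egrep 'pos|ft_f'; python3 -c "
from h import *;s=ctrl.get_state();print(s['torque'])"; done
```

```text
position: [0.475, 0.3016, 0.117]
ft_force: [0.8, -5.7, 8.5]
[-1.8258033  -0.15628493  0.03913416]
position: [0.4751, 0.3016, 0.1168]
ft_force: [-0.1, -7.1, 14.0]
[-2.12689971  0.31912728  0.07735023]
position: [0.4752, 0.3017, 0.1164]
ft_force: [-1.8, -7.9, 19.7]
[-2.3989649   0.75383637  0.07495473]
```

```bash
for i in 1 2 3; do python3 -m creep '[[[0.1,0,0,0,0,0,0.03],[0.1,0,0,0,0,0,0.05],[0.1,0,0,0,0,0,0.05]]]' |egrep 'pos|ft_f|grip'; python3 -c "
from h import *;s=ctrl.get_state();r=tool()[1].as_matrix();print(s['torque'],np.degrees(np.arctan2(r[1,1],r[0,1])))"; done
python3 - <<'E'
from h import *
im=ctrl.get_image("wrist")[...,::-1];a=cv2.resize(im[120:240,206:306],None,fx=5,fy=5,interpolation=cv2.INTER_CUBIC)
im=ctrl.get_image("scene")[...,::-1];b=cv2.resize(im[140:215,195:232],(296,600),interpolation=cv2.INTER_CUBIC)
cv2.imwrite("pics/c6.png",np.hstack([a,b]))
E
```

```text
position: [0.4752, 0.3017, 0.1164]
ft_force: [-1.5, -6.7, 20.5]
grip_width: 0.298
[-2.28769949  0.74308784  0.04540235] -25.643323562096953
position: [0.4752, 0.3017, 0.1164]
ft_force: [-3.0, -6.2, 18.7]
grip_width: 0.298
[-2.34296327  0.79060703  0.02617299] -28.50894586637993
position: [0.4751, 0.3018, 0.1164]
ft_force: [-2.2, -7.2, 19.5]
grip_width: 0.294
[-2.31438348  0.73789659 -0.00460569] -31.375807872486387
```

View pics/c6.png

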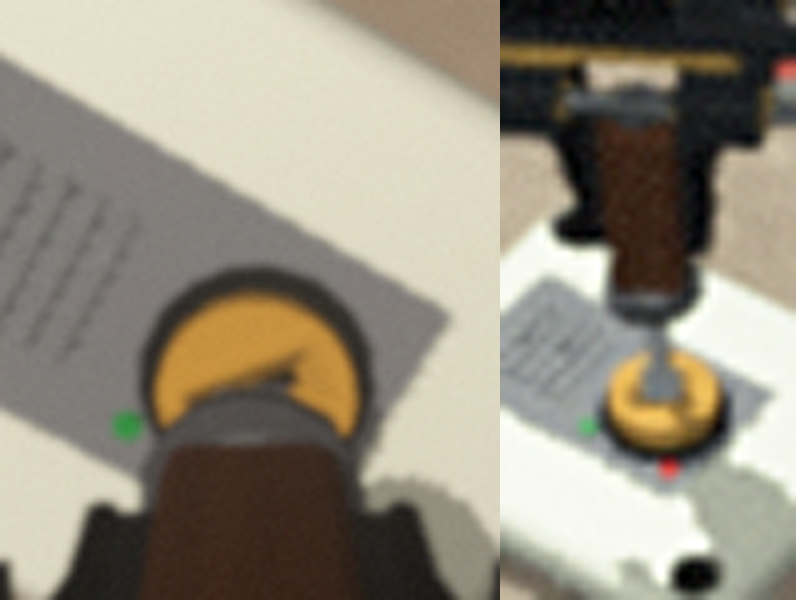

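The slot (tilt about 19°) now lines up with the green dot, so the screw is at or near its stop. The blade leads the slot by about 19°, though. I'll turn the tool back to the slot's own angle under push so the blade drops fully in while the screw stays locked.

```bash
for i in 1 2 3 4; do python3 -m creep '[[[0.1,0,0,0,0,0,-0.05],[0.1,0,0,0,0,0,-0.08],[0.1,0,0,0,0,0,-0.08]]]' |egrep 'pos|ft_f'; python3 -c "
from h import *;s=ctrl.get_state();r=tool()[1].as_matrix();print(s['torque'],np.degrees(np.arctan2(r[1,1],r[0,1])))"; done
```

```text
position: [0.4753, 0.302, 0.1162]
ft_force: [-0.5, -5.6, 18.5]
[-2.09453005  0.63966757  0.01770863] -26.725737479171293
position: [0.4755, 0.3021, 0.1158]
ft_force: [0.5, -5.7, 14.7]
[-1.85527215  0.17328171 -0.01566366] -22.1453285553324
position: [0.4754, 0.3021, 0.1154]
ft_force: [1.8, -4.4, 4.5]
[-1.6854733  -0.60900828  0.01343939] -17.562588932575185
position: [0.4751, 0.3019, 0.1141]
ft_force: [1.3, -4.8, 6.1]
[-1.46106142 -0.53003018  0.03523929] -12.977344375158644
```

The blade dropped fully home: tip at about 0.032, which is the floor of a bottomed head. Now I'll press a bit more and turn clockwise against the stop to confirm.

```bash
python3 -m creep '[[[0.1,0,0,1,0,0,0],[0.1,0,0,2,0,0,0]]]' |egrep 'pos|ft_f'; for i in 1 2 3; do python3 -m creep '[[[0.1,0,0,0,0,0,0.04],[0.1,0,0,0,0,0,0.06],[0.1,0,0,0,0,0,0.06]]]' |egrep 'pos|ft_f'; python3 -c "
from h import *;s=ctrl.get_state();r=tool()[1].as_matrix();print(s['torque'],np.degrees(np.arctan2(r[1,1],r[0,1])))"; done
```

```text
position: [0.4753, 0.302, 0.1137]
ft_force: [-1.3, -7.2, 19.5]
position: [0.4752, 0.3019, 0.1138]
ft_force: [-0.4, -6.7, 16.1]
[-2.13670132  0.3745589   0.05922382] -16.47500852308427
position: [0.4751, 0.3018, 0.1138]
ft_force: [-0.8, -6.5, 16.6]
[-2.22030055  0.46073231  0.024157  ] -19.90978938048382
position: [0.475, 0.3016, 0.1138]
ft_force: [-1.0, -5.8, 16.9]
[-2.29567264  0.49896699  0.14832879] -23.344804363669482
```

```bash
python3 -m creep '[[[0.1,0,0,0,0,0,0.03],[0.1,0,0,0,0,0,0.05],[0.1,0,0,0,0,0,0.05]]]' |egrep 'pos|ft_f'; python3 -c "
from h import *;s=ctrl.get_state();r=tool()[1].as_matrix();print(s['torque'],np.degrees(np.arctan2(r[1,1],r[0,1])))"
python3 -m creep '[[[0.1,0,0,0,0,0,-0.05],[0.1,0,0,0,0,0,-0.12],[0.1,0,0,-1,0,0,-0.14],[0.1,0,0,-4,0,0,-0.14],[0.1,0,0,-8,0,0,-0.14]]]'
python3 -m creep '[[[0.1,0,0,-10,0,0,0],[0.1,0,0,-30,0,0,0],[0.1,0,0,-60,0,0,0],[0.1,0,0,-90,0,0,0],[0.1,0,0,-90,0,0,0]]]'
python3 -m creep '[[[0.1,0,0,0,0,0,0],[0.1,0,0,0,0,0,0]]]'
python3 - <<'E'
from h import *
p,r=tool();print(p,r.as_matrix(),ctrl.get_state()["ft_force"])
P=ctrl.camera_params("wrist");im=ctrl.get_image("wrist")[...,::-1];cv2.imwrite("pics/wrist7.png",im)
T=P["pose"];c=P["K"]@(T[:3,:3].T@(np.array([.4754,.302,.045])-T[:3,3]));c=c[:2]/c[2];print(c)
u,v=c.round().astype(int);g=cv2.cvtColor(im,cv2.COLOR_BGR2GRAY)
m=np.zeros_like(g);cv2.circle(m,(u,v),11,255,-1)
for t in(75,90,105):
    pts=np.argwhere((g<t)&(m>0))[:,::-1].astype(float)
    if len(pts)<6: print(t,len(pts));continue
    W=np.array([ray("",q,.040,P)[:2] for q in pts]);w,V=np.linalg.eigh(np.cov(W.T));d=V[:,1]
    print(t,len(pts),W.mean(0),np.degrees(np.arctan2(d[1],d[0]))%180,np.sqrt(w*12))
E
```

```text
position: [0.4749, 0.3016, 0.1138]
ft_force: [-1.3, -6.7, 17.0]
[-2.24392828  0.60239652  0.15357425] -26.19630066128395
time: 13.75
position: [0.4747, 0.3017, 0.1195]
tool_rot: [2.544, 1.842, -0.0]
ft_force: [2.8, -4.3, 0.2]
grip_width: 0.294
time: 14.25
position: [0.4751, 0.3055, 0.2139]
tool_rot: [-2.54, -1.842, -0.011]
ft_force: [0.4, 0.6, -0.5]
grip_width: 0.3
time: 14.45
position: [0.473, 0.3024, 0.208]
tool_rot: [-2.543, -1.843, 0.005]
ft_force: [-0.9, -0.1, -0.8]
grip_width: 0.294
[0.47302581 0.30242132 0.20804649] [[ 3.11466216e-01  9.50252327e-01 -3.05159186e-03]
 [ 9.50255792e-01 -3.11469720e-01 -7.37439239e-04]
 [-1.65123182e-03 -2.67010543e-03 -9.99995072e-01]] [-0.85197892 -0.07932112 -0.78622335]
[258.38216377 177.77449185]
75 21 [0.47567572 0.30197674] 169.38107120213286 [0.0024305  0.01493504]
90 36 [0.47571366 0.3023912 ] 169.76073353019018 [0.00390127 0.01565591]
105 59 [0.47537616 0.30258213] 168.66699372729545 [0.00557307 0.01806539]
```

Checks after lifting: the slot is at about 169.5°, so it turned about 73.5° (1.28 rad) plus its starting angle. The torque rise to 0.15 N m marked the stop. Now I carry the driver back over its hole.

```bash
python3 -m creep '[[[0.1,-20,37,0,0,0,0],[0.1,-40,75,0,0,0,0],[0.1,-61,112,0,0,0,0],[0.1,-81,150,0,0,0,0],[0.1,-101,187,0,0,0,0]]]'
python3 -m creep '[[[0.1,0,0,0,0,0,0],[0.1,0,0,0,0,0,0],[0.1,0,0,0,0,0,0],[0.1,0,0,0,0,0,0]]]'|head -1
python3 - <<'E'
from h import *
rel([.6194,.1486,.0899]);p,r=tool();print(p,r.as_matrix()[:,2])
a=cv2.resize(ctrl.get_image("scene")[120:270,215:325,::-1],(440,600),interpolation=cv2.INTER_CUBIC)
b=cv2.resize(ctrl.get_image("wrist")[120:270,211:301,::-1],(360,600),interpolation=cv2.INTER_CUBIC)
cv2.imwrite("pics/c8.png",np.hstack([a,b]))
E
```

```text
time: 15.0
position: [0.6209, 0.1466, 0.2081]
tool_rot: [-2.544, -1.841, 0.003]
ft_force: [1.1, 0.5, -1.2]
grip_width: 0.292
time: 15.4
shift mm [ -1.1   0.2 119.2]
[0.61965554 0.14957508 0.20910368] [-1.29852669e-03  8.17241560e-04 -9.99998823e-01]
```

View pics/c8.png

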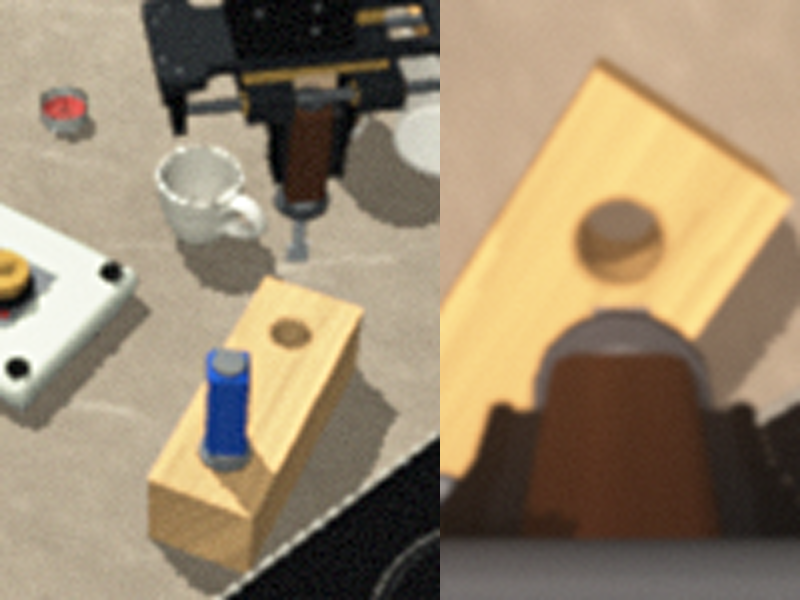

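The hole, at crop (620,240) in the wrist view, lies on the collar's centre line at x≈625, and the driver hangs straight above it. Blue driver and cup are untouched. Inserting.

```bash
python3 -m creep '[[[0.1,-1,0,30,0,0,0],[0.1,-1,0,60,0,0,0],[0.1,-1,0,85,0,0,0],[0.1,-1,0,100,0,0,0],[0.1,-1,0,108,0,0,0]]]'
python3 -m creep '[[[0.1,0,0,4,0,0,0],[0.1,0,0,8,0,0,0],[0.1,0,0,10,0,0,0],[0.1,0,0,10,0,0,0],[0.1,0,0,10,0,0,0]]]'
python3 -c "
from h import *;rel([.6194,.1486,.0899])"
```

```text
time: 16.0
position: [0.6195, 0.1471, 0.1004]
tool_rot: [-2.544, -1.843, 0.002]
ft_force: [0.1, -0.2, -1.4]
grip_width: 0.294
time: 16.5
position: [0.6208, 0.1467, 0.0923]
tool_rot: [2.545, 1.842, 0.002]
ft_force: [0.1, -0.5, -1.2]
grip_width: 0.295
shift mm [ 1.4 -1.9  2.4]
```

```bash
python3 -m creep '[[[0.1,1,-1.5,1,0,0,0],[0.1,1,-1.5,2,0,0,0],[0.1,1,-1.5,2.5,0,0,0],[0.1,1,-1.5,2.5,0,0,0]]]'
python3 -m creep '[[[0.4,0,0,0,0,0,0],[0.65,0,0,0,0,0,0],[0.65,0,0,0,0,0,0],[0.65,0,0,0,0,0,0],[0.65,0,0,0,0,0,0]]]'
python3 -m creep '[[[0.65,0,0,-20,0,0,0],[0.65,0,0,-60,0,0,0],[0.65,0,0,-105,0,0,0],[0.65,0,0,-150,0,0,0],[0.65,0,0,-160,0,0,0]]]'
python3 -m creep '[[[0.65,0,0,0,0,0,0],[0.65,0,0,0,0,0,0],[0.65,0,0,0,0,0,0],[0.65,0,0,0,0,0,0]]]'
python3 - <<'E'
from h import *
T=[];P=ctrl.camera_params("wrist");im=ctrl.get_image("wrist")[...,::-1];cv2.imwrite("pics/w9.png",im)
T=P["pose"]
for z in(.147,.075):
    c=P["K"]@(T[:3,:3].T@(np.array([.6192,.149,z])-T[:3,3]));print(c[:2]/c[2])
im2=ctrl.get_image("scene")[...,::-1]
cv2.imwrite("pics/c9.png",np.hstack([cv2.resize(im[130:230,206:306],None,fx=4,fy=4),cv2.resize(im2[145:245,225:325],None,fx=4,fy=4)]))
# grey disc on top of handle
g=im2[170:195,278:302].astype(int);print(ray("scene",(289.6,180),.147))
a=cv2.imread("pics/scene0.png");d=np.abs(a[165:215,278:302].astype(int)-im2[165:215,278:302]).mean();print("diff vs start",d)
E
```

```text
time: 16.9
position: [0.6194, 0.1484, 0.0899]
tool_rot: [-2.544, -1.842, -0.001]
ft_force: [-2.1, 0.2, 4.9]
grip_width: 0.295
time: 17.4
position: [0.6193, 0.1479, 0.089]
tool_rot: [2.545, 1.842, -0.0]
ft_force: [-0.8, -0.7, -0.0]
grip_width: 0.621
time: 17.9
position: [0.6221, 0.1481, 0.2556]
tool_rot: [2.543, 1.84, 0.015]
ft_force: [-0.6, -0.2, -0.4]
grip_width: 0.65
time: 18.3
position: [0.6184, 0.1479, 0.2472]
tool_rot: [-2.544, -1.841, 0.005]
ft_force: [-0.1, 0.3, -0.9]
grip_width: 0.65
[256.77661165 191.12344452]
[256.76435914 175.36405074]
[0.61965576 0.14886185 0.147     ]
diff vs start 10.030833333333334
```

The picture limit is reached, so I'll check the driver's stance numerically: the handle-top disc in both cameras, plus the slot angle.

```bash
python3 - <<'E'
from h import *
def disc(im,box):
    u0,v0,u1,v1=box;s=cv2.cvtColor(im,cv2.COLOR_BGR2HSV)[v0:v1,u0:u1]
    m=((s[...,1]<60)&(s[...,2]>60)&(s[...,2]<150)).astype(np.uint8)
    n,l,st,c=cv2.connectedComponentsWithStats(m);return [(st[i,4],c[i].round(1)+[u0,v0]) for i in range(1,n) if st[i,4]>15]
print("wrist now",disc(cv2.imread("pics/w9.png"),(235,150,280,215)))
print("wrist before",disc(cv2.imread("pics/w2raw.png"),(235,150,280,215)))
im=ctrl.get_image("scene")[...,::-1]
print("scene now",disc(im,(275,168,305,215)));print("scene start",disc(cv2.imread("pics/scene0.png"),(275,168,305,215)))
# top view bystanders diff
t=ctrl.get_image("scene")[...,::-1];a=cv2.imread("pics/scene0.png")
for n,(u,v) in dict(cup=(265,168),salt=(177,143),lemon=(287,311),blue=(272,222)).items():
    print(n,np.abs(t[v-15:v+15,u-15:u+15].astype(int)-a[v-15:v+15,u-15:u+15]).mean())
print(tool()[0],ctrl.get_state()["ft_force"],np.abs(ctrl.get_state()["qd"]).max())
E
```

```text
wrist now [(np.int32(24), array([256.8, 163.2])), (np.int32(227), array([257. , 190.5]))]
wrist before [(np.int32(22), array([257.2, 164.2])), (np.int32(234), array([256.7, 191.3]))]
scene now [(np.int32(43), array([289.4, 180. ])), (np.int32(86), array([277.8, 185.1])), (np.int32(29), array([285.9, 203.6]))]
scene start [(np.int32(91), array([277.9, 184.7])), (np.int32(38), array([289.2, 179.7])), (np.int32(22), array([285.6, 203.7]))]
cup 10.084814814814814
salt 9.471111111111112
lemon 7.358148148148148
blue 8.29962962962963
[0.61907868 0.14796503 0.24851304] [-1.33870351  0.33872173 -0.1015802 ] 0.004281946791270709
```

```bash
python3 -c "
from bench import ctrl;print(ctrl.close_job())"
```

```text
the job is handed in; nothing more can be done
None
```

I turned the screw clockwise to its stop, put the wooden screwdriver back upright in its hole, let go and backed the arm off. The job is handed in after about 18.5 s of robot time; no verdict is reported.

**Last checks:**
- **Screw:** the slot went from about 63° to 169.5° (73.5°, about 1.28 rad) on top of its starting angle of 0 to 0.2 rad. With the blade fully home, the torque rose from about 0.06 to 0.15 N m, which I took as the stop.
- **Screwdriver:** the top of its handle is within 0.5 pixel of its starting place in the scene camera. Its collar is also within 0.5 pixel there, so it stands upright.
- **Robot:** at rest about 0.1 m above the screwdriver, touching nothing.
- **Blue screwdriver, cup, lemon and salt shaker:** the images show no sign that they moved. The image differences were small and even, but I only compared pixels and did not measure their positions.

**What went less well:**
- **Blade riding up:** on the first turn the blade rode partly up the slot's taper and led the slot by about 18°. I turned back under push until it dropped in, then turned again to the stop.
- **First seating:** from force and height I put it about 4.7 mm deep at 5 to 6 N. That meets step 1, but it is an estimate.
- **Final view:** the last picture could not be viewed because I had used all 12, so the final check on the screwdriver was numerical only.

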